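Key the pan support onto the burner and press it home

TASK

The black pan support on the gas stove is sitting high because its notch is not over the red lug. With a fingertip, push one of its upright ribs to turn the support round until the notch is centred over the lug, then press the support straight down until it is fully home, and take the hand away. Only push and press it: do not lift the support, and leave the kettle, the cups and the tin where they stand.

Things in the scene. Friction and masses are not known exactly. Their poses are not given: they have to be found in the camera images.
- stove: Fixed single-burner gas stove: white enamel case 260 mm (x) by 300 mm (y), 80 mm high, that may stand turned about the vertical. Origin on the worktop, under the burner axis; its x axis points from the burner axis to the red lug. The black gas knob on the -x side, facing the robot, is not needed.
- burner (a point): Top centre of the brass burner cap, on the vertical axis about which the pan support turns, 105 mm above the worktop. The cap is 52 mm across, its aluminium pedestal 66 mm across and 98 mm above the worktop.
- lug (a point): The fixed red lug on the stove top: a bar 10 mm wide, running radially from 38 to 96 mm off the burner axis, so its outer end sticks out past the rim of the pan support and is seen from above. This point is on its top face, 91 mm above the worktop, 70 mm from the axis. Until the notch is over it, the lug blocks the support from going down.
- plate (a point): Centre of the top face of the pan support: a black flat round plate, 152 mm outside and 68 mm inside diameter, 8 mm thick. Top face 100 mm above the worktop at the start, 92 mm when fully home. Its x axis points to its notch. Four dark grey radial ribs stand on it, 6 mm thick, 22 mm high above the top face, from 42 to 74 mm off the axis, at 45, 135, 225 and 315 degrees from the notch.
- notch (a point): Middle of the mouth of the only notch of the pan support, level with the plate's top face, 70 mm from the axis. The notch is a radial slot 18 mm wide, open at the rim, reaching in to 37 mm off the axis and right through the plate, so the lug has 4 mm play on either side; an 8 mm white dot lies on each side of its mouth. x points outward, z up.
- trivet (a joint): Turning angle of the pan support (rad) about the burner axis, counter-clockwise seen from above: 0 or any whole number of turns when the notch is exactly over the lug; starts between 1.0 and 5.28. It has no end stops, takes about 0.1 N m to turn (1.5 N at a rib) and stays where it is left.
- press (a joint): How far the pan support has been pushed down, in m: 0 at the start (high), 0.008 when fully home; negative when lifted. It is a stiff push fit: it takes about 5 to 9 N and stays where it is left. With the notch off the lug it stops after 1 mm (pressed at 25 N it gives about 1 mm more).
- kettle: Aluminium kettle beside the stove, 160 mm across, 180 mm high over its black arched handle (which spans along its y axis), spout towards its x axis to 125 mm from its centre; origin at the centre of its underside. Bystander.
- cups: Three orange plastic cups, stacked upside down as one pile, 76 mm across and 130 mm high; origin at the centre of the underside. Bystander.
- tin: Closed round steel tin with a darker lid, 87 mm across and 104 mm high; origin at the centre of the underside. Bystander.

How it is judged:
By the outcome, as a careful person would: the job done as asked, in the order asked, and still so for the second after the job is handed in, with the robot touching nothing.
It also fails if it takes over 51 s, if anything falls off the work surface, if the arm or the gripper's body presses on something with over 40 N, if the wrist force passes 120 N, or if a joint passes its speed limit or range.

ROBOT

A 6-joint arm with a two-finger parallel gripper is mounted at the origin on the work surface. World frame = base frame: x ahead of the robot, y to its left, z up, the work surface at z = 0. Lengths are in m, angles in degrees, forces in N, time in s.
With the tool pointing down it reaches from about 0.3 to 0.75 m from the base axis. Payload 8.5 kg.
Tool frame: the origin (TCP) lies at the very end of the fingers, on their centre line; the grasp point (between the pads) lies 19 mm behind it; z points along the fingers, y is the direction in which the jaws open and shut (so a half turn about z gives the same grasp; the last joint's range is limited). The gripper opens to 85 mm and grips with 20 to 120 N. Pads are 22 mm wide; open, the fingers measure 114 mm over their backs; the gripper's body (76 mm by 85 mm) begins 54 mm behind the grasp point. The pads swing forward as they close: fully open they stand 13 mm farther back than shut.
Start: joints at [51.549, 21.807, 74.336, -0, 83.858, -12.336], TCP at [0.242, 0.494, 0.231] pointing down, gripper open.
Joint ranges: [-178.18, 178.18], [-50.72, 133.34], [12.68, 142.11], [-81.47, 261.47], [9.98, 163.14], [-165.26, 165.26]. Speed limits (degrees/s): [136.94, 136.94, 180, 180, 180, 180].

INTERFACE

Orientations are given as a 3x3 rotation matrix whose columns are the frame's x, y, z axes.
In Python, from rig import env, vision, close_job, spotter gives the robot as it stands. The module is installed in compiled form; this text tells all that it offers.
- The arm moves only by the tool jog_arm, never from a script. Its argument "plan" is a list that holds one entry, the list of rows, each a list of 6 numbers: the shift along the tool's x, y, z in units of 40 mm (1.0 is 40 mm), then the turn, a rotation vector about the tool's x, y, z in units of 0.15 rad (1.0 is 0.15 rad). A call has 1 to 10 rows; each row shifts and turns the commanded pose from where the row before left it, along the tool's axes as they then stand; what a row does not reach is not made up. A row lasts 1/10 s, in which the tool goes at most 50 mm and 8.59 degrees, less where a joint would pass 70% of its speed; a pose out of reach is approached as far as the arm can. A call with a number of a shift or a turn outside -1 to 1 is refused whole. A call with a gripper value outside its range is refused whole. "grip" is the opening, from -1 (shut) to 1 (fully open), set as the call begins (left out, the last holds). The fingers move at their own pace and stop on an object; "squeeze" is the grip in N (left out, the last holds). Time passes only in rows, so rows that do not move let the fingers close. It gives the time, the measured TCP pose, the force and the opening at its end, in the units of the state.
- env.observe(): the state, without advancing time (a new reading comes with each control period).
- vision.get_image(name): name is "scene" or "top" or "wrist"; returns (picture, depth): 480x640x3 uint8, red, green, blue; 480x640 float32, m along the optical axis (not along the pixel's ray), 0 where there is no reading.
- vision.camera_info(name): a dict with "fx", "fy", "cx", "cy" (pixels), "rvec" (rotation vector, rad) and "tvec" (3), from world to camera coordinates, as OpenCV has them. Camera axes: x right, y down, z forward; pixel columns grow to the right and rows downward; lengths in m; the calibration is good to about 2 mm. The wrist camera is an equidistant fisheye: a pixel r from the principal point sees the ray r / f radians off the axis. A picture is of the moment at which its call begins: read the wrist's pose just before it. camera_info takes no time and is no camera call; for the wrist camera it gives the pose at the moment of the call.
- close_job(): hands the job in, once; it reports no verdict.
Trained networks look in the newest picture that a camera, given by its name, has taken for a name from the list of things; names that differ only in an ending like _2 or _b are one class to them, and where a whole thing is asked for, a point or a joint stands for the part that bears it (a point fixed in the world has none). Each returns a list of dicts, best first, with "score" (0 to 1); they miss things now and then, are a little off and sometimes report something else, mostly with a low value. They report only what shows in the picture. A call takes as long as a camera call.
- spotter.trace(camera, query): "pixels" (480x640 bool, what is visible of it) and "rect" ([left, top, right, bottom] in pixels, round what is visible of it).
The state is a dict: "time_s": time; "q": joint angles; "qvel": joint speeds; "joint_efforts": joint torques, N m; "position": TCP position; "tool_rot": TCP orientation; "ft_force": force on the tool from outside, world axes, zero at the start; "wrist_torque": the same for the moment, N m; "grip_width": finger opening in m.
Only numpy, scipy, OpenCV 4.12 (cv2) and the standard library are available. Lean on these libraries where they do the work, as an engineer would, in place of code of your own. Each camera call takes 0.05 s, during which the arm holds its last target.

## Working session

There is one attempt and no reset: what is moved stays moved. The work goes in short steps, Python scripts to look and compute and a tool call to move; the robot and the scene stay as the last step left them, time stands still between calls to the robot, and variables do not carry over. Pictures are saved under pics/ and viewed, and the job is handed in when it is done.

Besides the shell and the picture viewer there is one more tool, called by a JSON object that holds its "name" and its "arguments". jog_arm: Moves the arm, as the interface text tells. Its arguments: {"type":"object","properties":{"plan":{"type":"array"},"grip":{"type":"number"},"squeeze":{"type":"number"}},"required":["plan"]}

```bash
mkdir -p pics
cat > h.py <<'E'
import numpy as np, cv2
from rig import env, vision, close_job, spotter
def save(name,fn):
    im,d=vision.get_image(name); cv2.imwrite('pics/'+fn,im[:,:,::-1]); np.save('pics/'+fn[:-4]+'_d.npy',d); return im,d
def pose(name):
    c=vision.camera_info(name); R=cv2.Rodrigues(np.array(c['rvec'],float))[0]; return c,R,np.array(c['tvec'],float).ravel()
def at_z(name,u,v,z):
    c,R,t=pose(name); r=R.T@np.array([(u-c['cx'])/c['fx'],(v-c['cy'])/c['fy'],1]); o=-R.T@t
    return o+r*(z-o[2])/r[2]
def proj(name,p):
    c,R,t=pose(name); q=R@np.array(p)+t; return c['fx']*q[0]/q[2]+c['cx'],c['fy']*q[1]/q[2]+c['cy']
E
python3 - <<'E'
from h import *
for n in ['top','scene']:
    save(n,n+'0.png'); c,R,t=pose(n); print(n,c,-R.T@t)
s=env.observe(); print({k:np.round(v,3).tolist() for k,v in s.items()})
E
```

```text
top {'fx': 454.6201051808634, 'fy': 454.6201051808634, 'cx': 315.6324498402706, 'cy': 243.54047664639825, 'rvec': array([ 2.04822072, -2.17998436,  0.24180602]), 'tvec': array([0.05702468, 0.54129755, 0.75449105])} [0.37220146 0.04014366 0.8516843 ]
scene {'fx': 543.8442631256231, 'fy': 543.8442631256231, 'cx': 324.51553085428776, 'cy': 250.3060788885271, 'rvec': array([ 1.07857407,  2.48674631, -0.95193656]), 'tvec': array([ 0.35823314, -0.25832991,  1.40248548])} [1.05335188 0.52122048 0.88363447]
{'time_s': 0.1, 'q': [51.55, 21.838, 74.379, -0.0, 83.857, -12.335], 'qvel': [0.087, -0.026, -0.123, -0.088, 0.077, 0.031], 'joint_efforts': [0.003, -44.921, -23.166, -0.0, 0.004, 0.0], 'position': [0.242, 0.494, 0.231], 'tool_rot': [[-0.898, 0.44, -0.001], [0.44, 0.898, -0.001], [0.0, -0.001, -1.0]], 'ft_force': [-0.143, -0.054, -0.144], 'wrist_torque': [0.047, -0.007, -0.005], 'grip_width': 0.085}
```

View pics/top0.png

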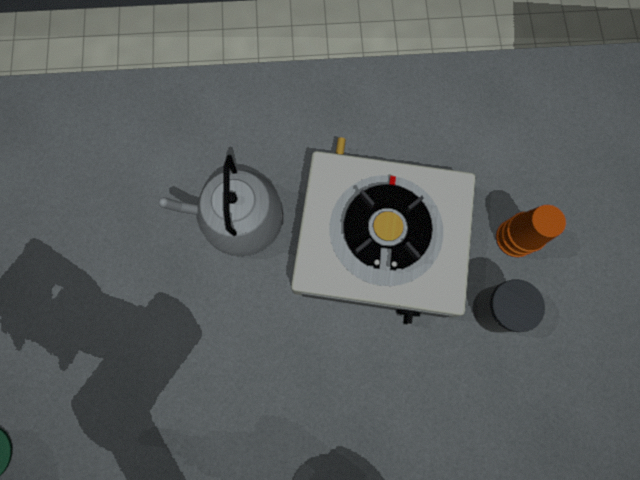

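View pics/scene0.png

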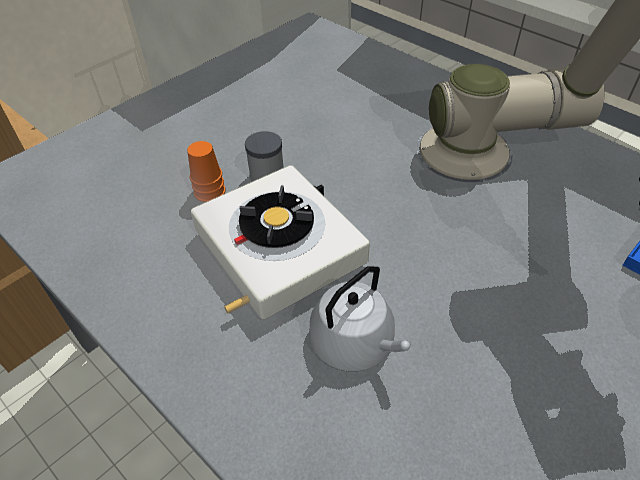

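The top view shows the lug at (392,181), the burner at (388,226), and the notch dots at (377,262) and (394,264). So the notch is nearly opposite the lug. I'll measure it.

Run:
```python
from h import *
im=cv2.imread('pics/top0.png')
c=im[130:330,280:490]; cv2.imwrite('pics/crop0.png',cv2.resize(c,None,fx=3.6,fy=3,interpolation=cv2.INTER_CUBIC) if 0 else cv2.resize(c,None,fx=2.9,fy=2.9,interpolation=cv2.INTER_CUBIC))
b=im[...,0].astype(int);g=im[...,1].astype(int);r=im[...,2].astype(int)
red=(r>120)&(g<60)&(b<60); v,u=np.nonzero(red); print('red',u.mean(),v.mean(),len(u))
reg=np.zeros_like(red);reg[130:330,280:490]=1
br=(r-b>50)&(g>100)&reg; br[:200]=0; br[250:]=0; v2,u2=np.nonzero(br); print('brass',u2.min(),u2.max(),v2.min(),v2.max(),u2.mean(),v2.mean())
B=at_z('top',u2.mean(),v2.mean(),.105); L=at_z('top',u.mean(),v.mean(),.091)
print('B',B,'L',L, np.linalg.norm((L-B)[:2]), np.degrees(np.arctan2(*(L-B)[1::-1])))
# black plate ellipse
blk=((r+g+b)<110)&reg; blk[:175]=0; blk[275:]=0
blk[:,:335]=0; blk[:,440:]=0
v3,u3=np.nonzero(blk); h=cv2.convexHull(np.stack([u3,v3],1).astype(np.int32)); e=cv2.fitEllipse(h); print('plate',e, at_z('top',*e[0],.100))
w=(np.minimum(np.minimum(r,g),b)>150)&reg; n,lab,st,ce=cv2.connectedComponentsWithStats(w.astype(np.uint8))
for i in range(1,n):
    p=at_z('top',*ce[i],.1)
    if st[i,4]>4 and np.linalg.norm((p-B)[:2])<.085: print(ce[i],st[i,4],p,np.linalg.norm((p-B)[:2]),np.degrees(np.arctan2(*(p-B)[1::-1])))
for q in ['kettle','cups','tin']:
    for o in spotter.trace('top',q)[:1]: print(q,o['score'],o['rect'])
```

```text
red 392.05405405405406 179.75675675675674 37
brass 374 402 212 240 388.003007518797 225.603007518797
B [ 0.5571542  -0.10036265  0.105     ] L [ 0.643525   -0.11826011  0.091     ] 0.08820563061086996 -11.706950259816075
plate ((387.3171691894531, 226.99134826660156), (84.60505676269531, 88.17994689941406), 111.95425415039062) [ 0.5560274  -0.09989613  0.1       ]
[382.0779556  235.08199966] 11622 [ 0.54243693 -0.0896207   0.1       ] 0.01822052272101585 143.8747638147369
[376.5 262. ] 6 [ 0.49675822 -0.07589421  0.1       ] 0.06516424543230977 157.94547039319025
[393.83333333 263.83333333] 6 [ 0.49185156 -0.10466956  0.1       ] 0.06544451575713799 -176.22663416219498
kettle 0.79 [159.0, 154.4, 281.6, 253.1]
cups 0.58 [491.9, 206.8, 565.5, 257.2]
tin 0.7 [470.9, 276.4, 544.7, 331.6]
```

View pics/crop0.png

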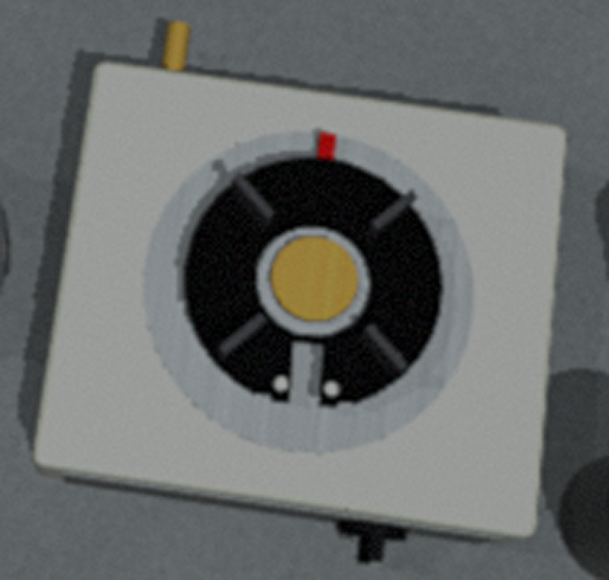

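```bash
cat >> h.py <<'E'
def delta(target, yaw=None):
    s=env.observe(); R=np.array(s['tool_rot']); p=np.array(s['position'])
    d=R.T@(np.array(target)-p)/.04; y=np.degrees(np.arctan2(R[1,0],R[0,0]))
    print('t',round(s['time_s'],2),'pos',p.round(4),'yaw',round(y,2),'tilt',R[2].round(3),'F',np.round(s['ft_force'],2),'w',round(s['grip_width'],4),'q',np.round(s['q'],1))
    print('units',d.round(3), 'turn z units', None if yaw is None else round(-(((yaw-y+180)%360)-180)/np.degrees(.15),3))
E
python3 -c "
from h import *
delta([.527,-.1585,.231],216)"
```

```text
t 0.25 pos [0.242  0.4938 0.231 ] yaw 153.89 tilt [ 0.    -0.001 -1.   ] F [-0.1  -0.01 -0.11] w 0.0856 q [ 51.5  21.8  74.4   0.   83.9 -12.3]
units [-1.3574e+01 -1.1506e+01  6.0000e-03] turn z units -7.227
```

{"name": "jog_arm", "arguments": {"plan": [[[-0.7,-0.6,0,0,0,0],[-0.7,-0.6,0,0,0,0],[-0.7,-0.6,0,0,0,0],[-0.7,-0.6,0,0,0,0],[-0.7,-0.6,0,0,0,0],[-0.7,-0.6,0,0,0,0],[-0.7,-0.6,0,0,0,0],[-0.7,-0.6,0,0,0,0],[-0.7,-0.6,0,0,0,0],[-0.7,-0.6,0,0,0,0]]], "grip": -1, "squeeze": 40}}

```text
time_s: 1.25
position: [0.3882, 0.1537, 0.2314]
tool_rot: [[-0.898, 0.44, 0.0], [0.44, 0.898, 0.0], [-0.0, 0.0, -1.0]]
ft_force: [0.9, 0.4, -0.4]
grip_width: -0.0
```

{"name": "jog_arm", "arguments": {"plan": [[[-0.7,-0.6,0,0,0,0],[-0.7,-0.6,0,0,0,0],[-0.7,-0.6,0,0,0,0],[-0.7,-0.6,0,0,0,0],[-0.7,-0.6,0,0,0,0],[-0.7,-0.6,0,0,0,0],[-0.7,-0.6,0,0,0,0],[0,0,0,0,0,0]]]}}

```text
time_s: 2.05
position: [0.4911, -0.0855, 0.2308]
tool_rot: [[-0.896, 0.444, -0.0], [0.444, 0.896, -0.001], [-0.0, -0.001, -1.0]]
ft_force: [0.7, 0.5, -1.2]
grip_width: 0.0001
```

{"name": "jog_arm", "arguments": {"plan": [[[0,0,0,0,0,-0.8],[0,0,0,0,0,-0.8],[0,0,0,0,0,-0.8],[0,0,0,0,0,-0.8],[0,0,0,0,0,-0.8],[0,0,0,0,0,-0.8],[0,0,0,0,0,-0.8],[0,0,0,0,0,-0.8],[0,0,0,0,0,-0.8],[0,0,0,0,0,0]]]}}

```text
time_s: 3.05
position: [0.4897, -0.0814, 0.2313]
tool_rot: [[-0.811, -0.586, -0.0], [-0.586, 0.811, 0.0], [0.0, 0.0, -1.0]]
ft_force: [0.2, 0.0, 0.3]
grip_width: -0.0004
```

```bash
python3 -c "
from h import *
delta([.527,-.1585,.145],216)"
```

```text
t 3.05 pos [ 0.4897 -0.0814  0.2313] yaw -144.15 tilt [ 0.  0. -1.] F [0.15 0.02 0.34] w -0.0004 q [ -23.1   16.4   82.5    0.    81.  -149. ]
units [ 0.371 -2.109  2.157] turn z units -0.017
```

{"name": "jog_arm", "arguments": {"plan": [[[0.1,-0.5,0,0,0,0],[0.1,-0.5,0,0,0,0],[0.1,-0.55,0,0,0,0],[0.1,-0.55,0,0,0,0],[0,0,0.5,0,0,0],[0,0,0.5,0,0,0],[0,0,0.5,0,0,0],[0,0,0.5,0,0,0],[0,0,0,0,0,0]]]}}

```text
time_s: 3.95
position: [0.5249, -0.1586, 0.1491]
tool_rot: [[-0.813, -0.582, -0.004], [-0.582, 0.813, 0.003], [0.002, 0.005, -1.0]]
ft_force: [-0.1, -0.2, 0.3]
grip_width: 0.0001
```

```bash
python3 -c "
from h import *
delta([.527,-.1585,.110],216)
save('scene','s1.png');save('wrist','w1.png')
im=cv2.imread('pics/s1.png')[150:320,170:400]; cv2.imwrite('pics/s1c.png',cv2.resize(im,None,fx=3.3,fy=3.3))"
```

```text
t 3.95 pos [ 0.5249 -0.1586  0.1491] yaw -144.39 tilt [ 0.002  0.005 -1.   ] F [-0.13 -0.18  0.26] w 0.0001 q [ -29.2   26.    82.     0.    72.3 -154.8]
units [-0.047 -0.032  0.978] turn z units -0.046
```

View pics/s1c.png

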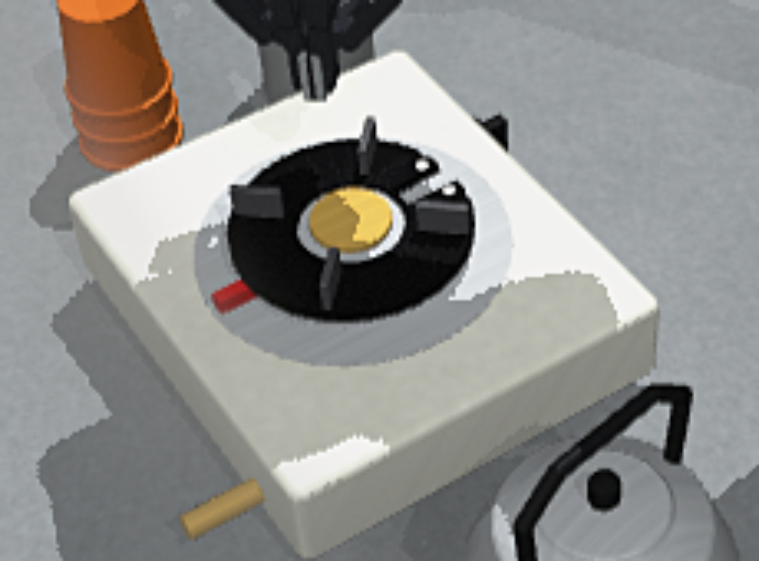

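View pics/w1.png

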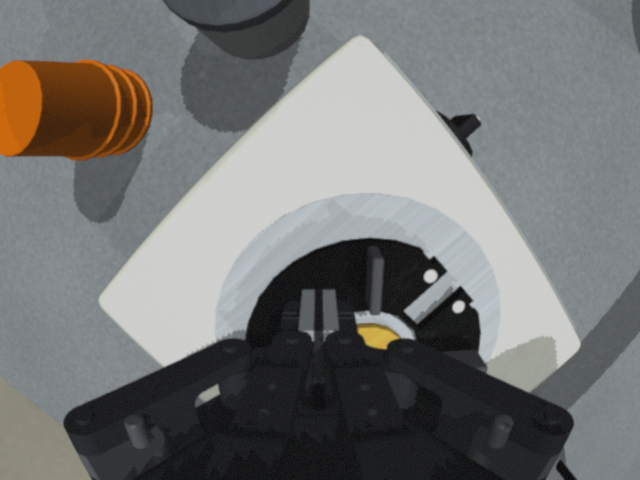

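The wrist view shows the closed finger at (318,310), in the gap on the CCW side of the rib at (376,280). The notch is just beyond that rib. I'll lower the finger and close up to the rib.

{"name": "jog_arm", "arguments": {"plan": [[[-0.04,-0.03,0.3,0,0,0],[0,0,0.35,0,0,0],[0,0,0.3,0,0,0],[0,0,0,0,0,0],[0,0.1,0,0,0,0],[0,0.1,0,0,0,0],[0,0,0,0,0,0]]]}}

```text
time_s: 4.75
position: [0.5232, -0.1527, 0.1139]
tool_rot: [[-0.811, -0.585, 0.001], [-0.585, 0.811, -0.0], [-0.0, -0.001, -1.0]]
ft_force: [-0.2, -0.3, 0.1]
grip_width: 0.0002
```

```bash
cat > p.py <<'E'
from h import *
import sys
B=np.array([.5566,-.1001])
def rel():
    s=env.observe(); R=np.array(s['tool_rot']); p=np.array(s['position'])
    d=np.array([*(p[:2]-B),0]); print('in tool xy mm',(R.T@d*1000).round(1), 'z',p[2].round(4),'F tool',(R.T@np.array(s['ft_force'])).round(2)); return s,R
if __name__=='__main__':
    rel(); delta([.527,-.1585,.110],216)
E
python3 p.py
```

```text
in tool xy mm [ 57.8 -23.1  -0. ] z 0.1139 F tool [ 0.33 -0.08 -0.14]
t 4.75 pos [ 0.5232 -0.1527  0.1139] yaw -144.22 tilt [-0.    -0.001 -1.   ] F [-0.22 -0.26  0.14] w 0.0002 q [ -28.7   27.8   85.5    0.    66.6 -154.5]
units [ 0.009 -0.174  0.098] turn z units -0.025
```

{"name": "jog_arm", "arguments": {"plan": [[[0,0.07,0.1,0,0,0],[0,0.07,0,0,0,0],[0,0,0,0,0,0],[0.03,0.13,0,0,0,0.58],[0.03,0.13,0,0,0,0.58],[0.03,0.13,0,0,0,0.58],[0.03,0.13,0,0,0,0.58],[0,0,0,0,0,0]]]}}

```text
time_s: 5.55
position: [0.5058, -0.1324, 0.1094]
tool_rot: [[-0.962, -0.272, -0.0], [-0.272, 0.962, -0.0], [0.0, -0.0, -1.0]]
ft_force: [0.6, -0.1, -0.3]
grip_width: 0.0001
```

```bash
python3 p.py; python3 -c "
from h import *
save('wrist','w2.png')"
```

```text
in tool xy mm [ 57.6 -17.2   0. ] z 0.1094 F tool [-0.55 -0.27  0.26]
t 5.55 pos [ 0.5058 -0.1324  0.1094] yaw -164.2 tilt [ 0. -0. -1.] F [ 0.61 -0.11 -0.26] w 0.0001 q [ -27.6   26.3   89.4   -0.    64.4 -133.4]
units [-0.331 -0.772 -0.014] turn z units -2.351
```

View pics/w2.png

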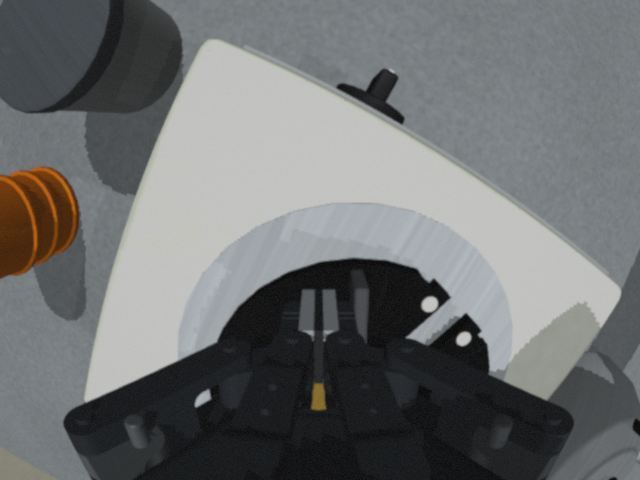

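The finger and the notch kept their relative positions while the tool turned 20°: the dots are now at (430,303) and (463,338). The plate is therefore turning with the finger, so I'll continue.

{"name": "jog_arm", "arguments": {"plan": [[[0.03,0.13,0,0,0,0.58],[0.03,0.13,0,0,0,0.58],[0.03,0.13,0,0,0,0.58],[0.03,0.13,0,0,0,0.58],[0.03,0.13,0,0,0,0.58],[0.03,0.13,0,0,0,0.58],[0.03,0.13,0,0,0,0.58],[0.03,0.13,0,0,0,0.58],[0.03,0.13,0,0,0,0.58],[0.03,0.13,0,0,0,0.58]]]}}

```text
time_s: 6.6
position: [0.5001, -0.0812, 0.1093]
tool_rot: [[-0.828, 0.56, -0.001], [0.56, 0.828, -0.0], [0.001, -0.001, -1.0]]
ft_force: [-2.7, -1.2, 1.4]
grip_width: -0.0001
```

```bash
python3 p.py
```

```text
in tool xy mm [ 57.3 -16.    0. ] z 0.1093 F tool [ 1.55 -2.51 -1.41]
t 6.6 pos [ 0.5001 -0.0812  0.1093] yaw 145.92 tilt [ 0.001 -0.001 -1.   ] F [-2.69 -1.21  1.41] w -0.0001 q [-22.6  25.   91.9  -0.   63.2 -78.5]
units [-1.639 -1.224 -0.019] turn z units -8.155
```

{"name": "jog_arm", "arguments": {"plan": [[[0.03,0.125,0,0,0,0.58],[0.03,0.125,0,0,0,0.58],[0.03,0.125,0,0,0,0.58],[0.03,0.125,0,0,0,0.58],[0.03,0.125,0,0,0,0.58],[0.03,0.125,0,0,0,0.58],[0.03,0.125,0,0,0,0.58],[0.03,0.125,0,0,0,0.58],[0.03,0.125,0,0,0,0.58],[0.03,0.125,0,0,0,0.58]]]}}

```text
time_s: 7.6
position: [0.5341, -0.0444, 0.1091]
tool_rot: [[-0.106, 0.994, -0.001], [0.994, 0.106, 0.001], [0.001, -0.001, -1.0]]
ft_force: [-2.5, 1.6, 0.4]
grip_width: -0.0002
```

```bash
python3 p.py
```

```text
in tool xy mm [ 57.7 -16.5   0.1] z 0.1091 F tool [ 1.81 -2.3  -0.35]
t 7.6 pos [ 0.5341 -0.0444  0.1091] yaw 96.08 tilt [ 0.001 -0.001 -1.   ] F [-2.48  1.56  0.36] w -0.0002 q [-17.4  27.4  87.2   0.   65.4 -23.5]
units [-2.817 -0.479 -0.023] turn z units -13.954
```

{"name": "jog_arm", "arguments": {"plan": [[[0.03,0.125,0,0,0,0.58],[0.03,0.125,0,0,0,0.58],[0.03,0.125,0,0,0,0.58],[0.03,0.125,0,0,0,0.58],[0.03,0.125,0,0,0,0.58],[0.03,0.125,0,0,0,0.58],[0.03,0.125,0,0,0,0.58],[0.03,0.125,0,0,0,0.58],[0.03,0.125,0,0,0,0.58],[0.03,0.125,0,0,0,0.58]]]}}

```text
time_s: 8.6
position: [0.5842, -0.0468, 0.1091]
tool_rot: [[0.692, 0.722, -0.001], [0.722, -0.692, 0.001], [0.0, -0.001, -1.0]]
ft_force: [-0.7, 2.1, -0.2]
grip_width: 0.0002
```

```bash
python3 p.py;  python3 -c "
from h import *
save('wrist','w3.png'); save('scene','s3.png'); save('top','t3.png')
im=cv2.imread('pics/s3.png')[150:320,170:400]; cv2.imwrite('pics/s3c.png',cv2.resize(im,None,fx=3.3,fy=3.3))"
```

```text
in tool xy mm [ 57.6 -16.9   0. ] z 0.1091 F tool [ 1.02 -1.94  0.24]
t 8.6 pos [ 0.5842 -0.0468  0.1091] yaw 46.24 tilt [ 0.    -0.001 -1.   ] F [-0.69  2.08 -0.24] w 0.0002 q [-16.2  31.7  78.9   0.1  69.4  27.6]
units [-3.006  0.898 -0.024] turn z units -19.753
```

View pics/s3c.png

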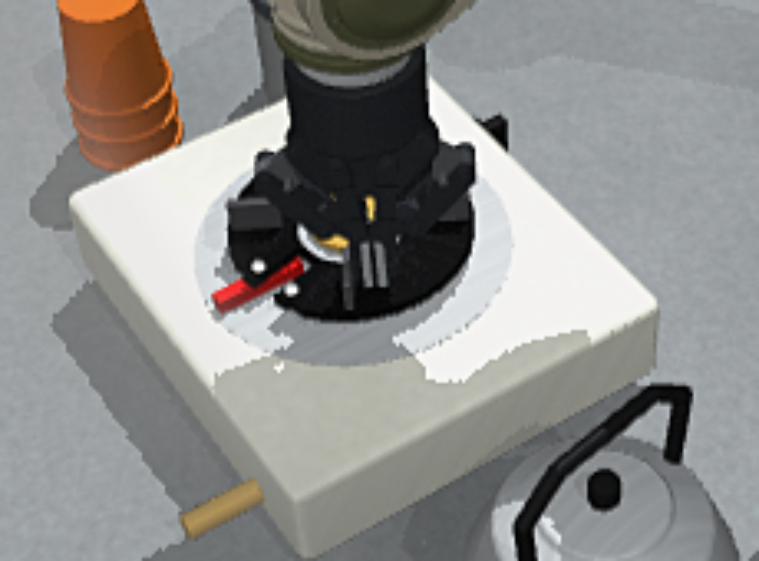

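View pics/w3.png

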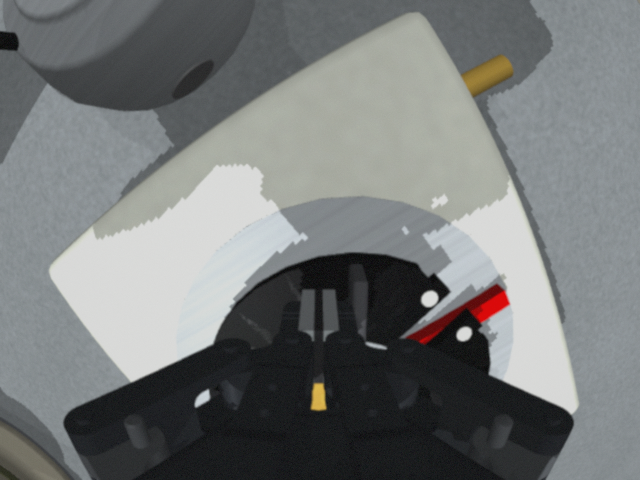

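View pics/t3.png

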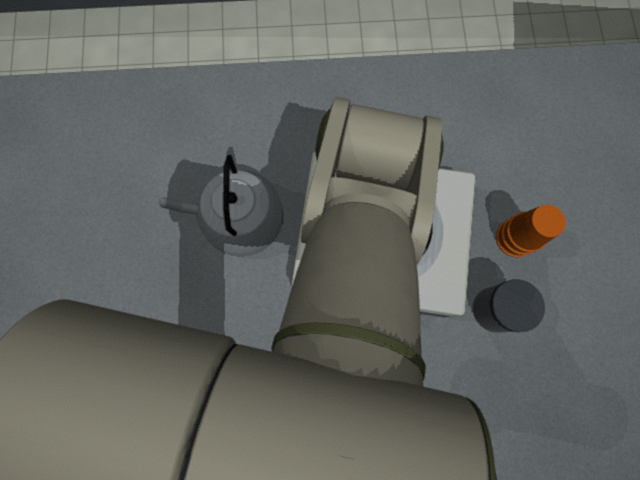

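The lug is already showing through the notch, in the scene view at crop (260,285) and in the wrist view at (460,315). I'll measure the angle exactly from both cameras.

```bash
cat > m.py <<'E'
from h import *
B=np.array([.5566,-.1001])
def fish(c,R,t,u,v,z):
    x=(u-c['cx'])/c['fx']; y=(v-c['cy'])/c['fy']; r=np.hypot(x,y); d=np.array([np.sin(r)*x/r,np.sin(r)*y/r,np.cos(r)])
    r=R.T@d; o=-R.T@t; return o+r*(z-o[2])/r[2]
def meas(name,fn,zp=.100,box=None):
    im=cv2.imread('pics/'+fn).astype(int); b,g,r=im[...,0],im[...,1],im[...,2]
    c,R,t=pose(name)
    f=(lambda u,v,z: fish(c,R,t,u,v,z)) if name=='wrist' else (lambda u,v,z: at_z(name,u,v,z))
    red=(r>90)&(g<0.35*r)&(b<0.35*r); v,u=np.nonzero(red)
    P=np.array([f(a,bb,.091)[:2] for a,bb in zip(u,v)])
    d=P-B; rr=np.hypot(*d.T); m=(rr<.1)&(rr>.03); P=P[m]; print(name,'red n',m.sum(),'r',rr[m].min().round(3),rr[m].max().round(3))
    o=(rr[m]>.078); print(' lug outer mean ang',np.degrees(np.arctan2(*(P[o].mean(0)-B)[::-1])).round(2),'inner',np.degrees(np.arctan2(*(P[~o].mean(0)-B)[::-1])).round(2) if (~o).any() else None)
    w=(np.minimum(np.minimum(r,g),b)>130).astype(np.uint8)
    n,lab,st,ce=cv2.connectedComponentsWithStats(w,connectivity=4); D=[]
    for i in range(1,n):
        p=f(*ce[i],zp)[:2]; q=p-B
        if 3<st[i,4]<400 and .055<np.hypot(*q)<.075: 
            a=np.degrees(np.arctan2(*q[::-1])); D.append(p); print('  dot?',ce[i].round(1),st[i,4],p.round(4),np.hypot(*q).round(4),a.round(2))
    if len(D)==2: print(' notch ang',np.degrees(np.arctan2(*((D[0]+D[1])/2-B)[::-1])).round(2),'sep',np.hypot(*(D[0]-D[1])).round(4))
if __name__=='__main__':
    import sys
    for a in sys.argv[1:]:
        n,fn=a.split(':'); meas(n,fn)
E
python3 m.py wrist:w3.png scene:s3.png top:top0.png scene:scene0.png
```

```text
wrist red n 1401 r 0.043 0.096
 lug outer mean ang -8.57 inner -3.34
  dot? [429.2 298.5] 214 [ 0.6209 -0.0818] 0.0668 15.9
  dot? [463.9 333.5] 168 [ 0.6222 -0.1107] 0.0664 -9.15
 notch ang 3.41 sep 0.0289
scene red n 113 r 0.04 0.098
 lug outer mean ang -9.58 inner -4.28
  dot? [247.7 230.2] 12 [ 0.6221 -0.1138] 0.0669 -11.79
  dot? [257.6 237.4] 13 [ 0.6216 -0.0846] 0.0669 13.41
 notch ang 0.81 sep 0.0292
top red n 39 r 0.081 0.096
 lug outer mean ang -11.83 inner None
  dot? [376.5 261.7] 14 [ 0.4972 -0.0759] 0.0641 157.85
  dot? [393.6 263.6] 13 [ 0.4922 -0.1043] 0.0645 -176.23
 notch ang 170.85 sep 0.0288
scene red n 45 r 0.077 0.097
 lug outer mean ang -9.86 inner -12.02
  dot? [297.4 199.7] 9 [ 0.4923 -0.1037] 0.0644 -176.79
```

{"name": "jog_arm", "arguments": {"plan": [[[0.03,0.125,0,0,0,0.58],[0.03,0.125,0,0,0,0.58],[0.0,0.02,0,0,0,0.1],[0,0,0,0,0,0]]]}}

```text
time_s: 9.15
position: [0.593, -0.0534, 0.1093]
tool_rot: [[0.813, 0.583, -0.0], [0.583, -0.813, 0.0], [-0.0, -0.0, -1.0]]
ft_force: [0.2, 0.7, 0.0]
grip_width: 0.0001
```

```bash
python3 p.py;  python3 -c "
from h import *
save('wrist','w4.png'); save('scene','s4.png')
im=cv2.imread('pics/s4.png')[200:270,220:300]; cv2.imwrite('pics/s4c.png',cv2.resize(im,None,fx=6,fy=6))
im=cv2.imread('pics/w4.png')[230:380,380:530]; cv2.imwrite('pics/w4c.png',cv2.resize(im,None,fx=4,fy=4))"
python3 m.py wrist:w4.png scene:s4.png
```

```text
in tool xy mm [ 56.8 -16.7  -0. ] z 0.1093 F tool [ 0.54 -0.44 -0.02]
t 9.15 pos [ 0.593  -0.0534  0.1093] yaw 35.65 tilt [-0. -0. -1.] F [0.19 0.67 0.02] w 0.0001 q [-16.5  32.5  77.3  -0.   70.1  37.8]
units [-2.873  1.174 -0.018] turn z units 20.903
wrist red n 2133 r 0.04 0.096
 lug outer mean ang -8.73 inner -8.92
  dot? [429.7 297.5] 215 [ 0.6228 -0.0942] 0.0665 5.06
  dot? [463.7 332.9] 168 [ 0.6184 -0.1227] 0.0658 -20.06
 notch ang -7.44 sep 0.0288
scene red n 114 r 0.04 0.098
 lug outer mean ang -9.48 inner -10.52
  dot? [245.4 226.6] 13 [ 0.6185 -0.1248] 0.0666 -21.73
  dot? [253.2 234.8] 11 [ 0.6229 -0.0963] 0.0665 3.32
 notch ang -9.22 sep 0.0289
```

View pics/s4c.png

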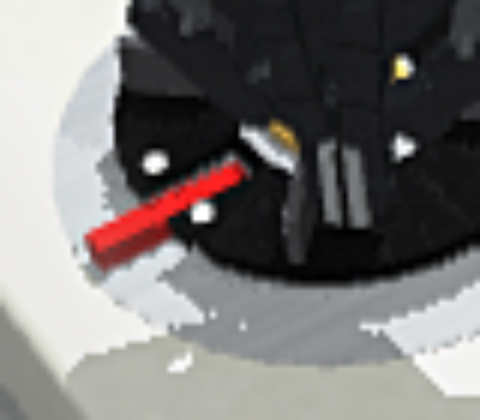

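View pics/w4c.png

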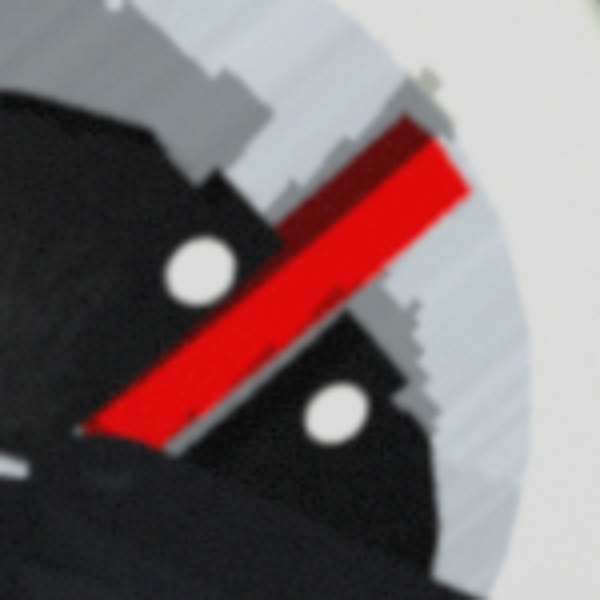

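```bash
cat > m2.py <<'E'
from m import *
def off(name,fn,zp=.1,zl=.091,thr=170):
    im=cv2.imread('pics/'+fn).astype(int); b,g,r=im[...,0],im[...,1],im[...,2]; c,R,t=pose(name)
    f=(lambda u,v,z: fish(c,R,t,u,v,z)[:2]) if name=='wrist' else (lambda u,v,z: at_z(name,u,v,z)[:2])
    v,u=np.nonzero((r>thr)&(g<80)&(b<80)); P=np.array([f(x,y,zl) for x,y in zip(u,v)]); rr=np.hypot(*(P-B).T); P=P[(rr<.1)&(rr>.03)]; rr=np.hypot(*(P-B).T)
    w=(np.minimum(np.minimum(r,g),b)>130).astype(np.uint8); n,lab,st,ce=cv2.connectedComponentsWithStats(w,connectivity=4)
    D=[f(*ce[i],zp) for i in range(1,n) if 3<st[i,4]<400]; D=[p for p in D if .055<np.hypot(*(p-B))<.075 and abs(np.degrees(np.arctan2(*(p-B)[::-1]))+11.7)<30]
    print(name,'red',len(P),'dots',len(D))
    if len(D)!=2: print(D); return
    D=sorted(D,key=lambda p:p[1]); e=(D[1]-D[0])/np.linalg.norm(D[1]-D[0]); rad=np.array([e[1],-e[0]]); mid=(D[0]+D[1])/2
    L=(P-mid)@e; S=(P-mid)@rad
    for a in np.arange(-.03,.031,.005):
        m=abs(S-a)<.0025
        if m.sum()>3: print('  s %.0f mm: lug lateral %.1f..%.1f mid %.1f mm'%(a*1e3,L[m].min()*1e3,L[m].max()*1e3,(L[m].min()+L[m].max())*5e2))
    vx,vy,x0,y0=cv2.fitLine(P.astype(np.float32),cv2.DIST_L2,0,0,1e-6).ravel(); print('  lug dir',np.degrees(np.arctan(vy/vx)).round(2),'notch dir',np.degrees(np.arctan2(rad[1],rad[0])).round(2))
if __name__=='__main__':
    import sys
    for a in sys.argv[1:]:
        q=a.split(':'); off(q[0],q[1],*[float(x) for x in q[2:]])
E
python3 m2.py wrist:w4.png scene:s4.png
```

```text
wrist red 1570 dots 2
  s -25 mm: lug lateral 0.1..2.7 mid 1.4 mm
  s -20 mm: lug lateral -6.1..3.0 mid -1.6 mm
  s -15 mm: lug lateral -6.9..2.8 mid -2.0 mm
  s -10 mm: lug lateral -7.2..2.5 mid -2.4 mm
  s -5 mm: lug lateral -6.3..2.1 mid -2.1 mm
  s 0 mm: lug lateral -7.5..1.9 mid -2.8 mm
  s 5 mm: lug lateral -6.9..1.7 mid -2.6 mm
  s 10 mm: lug lateral -7.7..1.3 mid -3.2 mm
  s 15 mm: lug lateral -8.5..1.1 mid -3.7 mm
  s 20 mm: lug lateral -8.7..0.8 mid -3.9 mm
  s 25 mm: lug lateral -8.9..0.5 mid -4.2 mm
  s 30 mm: lug lateral -8.9..0.2 mid -4.3 mm
  lug dir -12.53 notch dir -8.82
scene red 93 dots 2
  s -20 mm: lug lateral -4.5..1.5 mid -1.5 mm
  s -15 mm: lug lateral -7.0..1.3 mid -2.9 mm
  s -10 mm: lug lateral -7.2..1.1 mid -3.0 mm
  s -5 mm: lug lateral -6.3..1.0 mid -2.7 mm
  s 0 mm: lug lateral -6.4..0.8 mid -2.8 mm
  s 5 mm: lug lateral -6.6..0.6 mid -3.0 mm
  s 10 mm: lug lateral -8.0..2.8 mid -2.6 mm
  s 15 mm: lug lateral -8.2..1.3 mid -3.4 mm
  s 20 mm: lug lateral -7.1..1.2 mid -3.0 mm
  s 25 mm: lug lateral -7.2..1.0 mid -3.1 mm
  s 30 mm: lug lateral -7.5..0.8 mid -3.4 mm
  lug dir -10.01 notch dir -8.82
```

{"name": "jog_arm", "arguments": {"plan": [[[0.01,0.04,0,0,0,0.17],[0.01,0.035,0,0,0,0.17],[0,0,0,0,0,0],[0,0,0,0,0,0]]]}}

```text
time_s: 9.65
position: [0.5955, -0.0555, 0.1093]
tool_rot: [[0.843, 0.538, -0.0], [0.538, -0.843, -0.0], [-0.0, 0.0, -1.0]]
ft_force: [-1.2, 0.5, -1.3]
grip_width: 0.0
```

```bash
python3 p.py;  python3 -c "
from h import *
save('wrist','w5.png'); save('scene','s5.png')
im=cv2.imread('pics/w5.png')[230:380,380:530]; cv2.imwrite('pics/w5c.png',cv2.resize(im,None,fx=4,fy=4))"
python3 m2.py wrist:w5.png scene:s5.png
```

```text
in tool xy mm [ 56.8 -16.7  -0. ] z 0.1093 F tool [-0.72 -1.09  1.33]
t 9.65 pos [ 0.5955 -0.0555  0.1093] yaw 32.55 tilt [-0.  0. -1.] F [-1.19  0.53 -1.33] w 0.0 q [-16.6  32.8  76.9  -0.   70.4  40.8]
units [-2.829  1.25  -0.017] turn z units 20.542
wrist red 1551 dots 6
[array([ 0.62306781, -0.0976386 ]), array([ 0.62683043, -0.1148046 ]), array([ 0.62357314, -0.11322741]), array([ 0.62012449, -0.11276349]), array([ 0.61157607, -0.11015965]), array([ 0.61707958, -0.12583127])]
scene red 80 dots 2
  s -20 mm: lug lateral -3.5..0.1 mid -1.7 mm
  s -15 mm: lug lateral -4.7..0.3 mid -2.2 mm
  s -10 mm: lug lateral -4.5..0.4 mid -2.0 mm
  s -5 mm: lug lateral -4.1..0.6 mid -1.8 mm
  s 0 mm: lug lateral -3.9..0.8 mid -1.6 mm
  s 5 mm: lug lateral -3.8..2.3 mid -0.8 mm
  s 10 mm: lug lateral -3.6..7.1 mid 1.8 mm
  s 15 mm: lug lateral -3.4..6.1 mid 1.4 mm
  s 20 mm: lug lateral -3.2..6.3 mid 1.5 mm
  s 25 mm: lug lateral -1.9..6.5 mid 2.3 mm
  s 30 mm: lug lateral -1.7..6.6 mid 2.4 mm
  lug dir -6.51 notch dir -13.03
```

View pics/w5c.png

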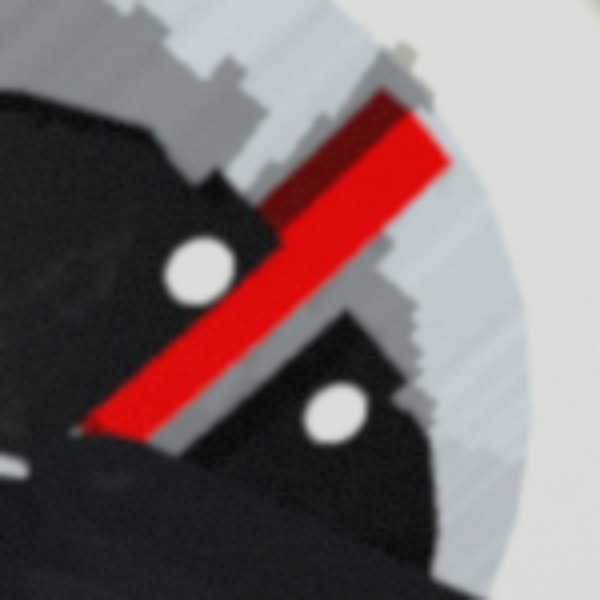

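```bash
sed -i "s/if 3<st\[i,4\]<400\]; D/if (100 if name=='wrist' else 3)<st[i,4]<400]; D/" m2.py; python3 m2.py wrist:w5.png wrist:w4.png
```

```text
wrist red 1551 dots 2
  s -25 mm: lug lateral -0.1..3.4 mid 1.7 mm
  s -20 mm: lug lateral -4.2..3.6 mid -0.3 mm
  s -15 mm: lug lateral -4.4..3.7 mid -0.4 mm
  s -10 mm: lug lateral -4.4..3.7 mid -0.4 mm
  s -5 mm: lug lateral -4.5..3.5 mid -0.5 mm
  s 0 mm: lug lateral -4.3..3.6 mid -0.3 mm
  s 5 mm: lug lateral -4.4..3.7 mid -0.4 mm
  s 10 mm: lug lateral -4.4..5.4 mid 0.5 mm
  s 15 mm: lug lateral -4.3..5.2 mid 0.4 mm
  s 20 mm: lug lateral -4.5..5.3 mid 0.4 mm
  s 25 mm: lug lateral -4.2..5.1 mid 0.4 mm
  s 30 mm: lug lateral -4.1..5.2 mid 0.5 mm
  lug dir -10.65 notch dir -11.99
wrist red 1570 dots 2
  s -25 mm: lug lateral 0.1..2.7 mid 1.4 mm
  s -20 mm: lug lateral -6.1..3.0 mid -1.6 mm
  s -15 mm: lug lateral -6.9..2.8 mid -2.0 mm
  s -10 mm: lug lateral -7.2..2.5 mid -2.4 mm
  s -5 mm: lug lateral -6.3..2.1 mid -2.1 mm
  s 0 mm: lug lateral -7.5..1.9 mid -2.8 mm
  s 5 mm: lug lateral -6.9..1.7 mid -2.6 mm
  s 10 mm: lug lateral -7.7..1.3 mid -3.2 mm
  s 15 mm: lug lateral -8.5..1.1 mid -3.7 mm
  s 20 mm: lug lateral -8.7..0.8 mid -3.9 mm
  s 25 mm: lug lateral -8.9..0.5 mid -4.2 mm
  s 30 mm: lug lateral -8.9..0.2 mid -4.3 mm
  lug dir -15.59 notch dir -11.89
```

In the wrist view the lug sits about 0.4 mm from the notch centre, so it is aligned. I'll back the finger off, rise and recheck, then press with the open fingers on both sides of the burner.

{"name": "jog_arm", "arguments": {"plan": [[[0,-0.1,0,0,0,0],[0,-0.15,0,0,0,0],[0,0,-0.6,0,0,0],[0,0,-0.7,0,0,0],[0,0,-0.6,0,0,0],[0,0,0,0,0,0]]]}}

```text
time_s: 10.35
position: [0.5912, -0.0469, 0.1888]
tool_rot: [[0.843, 0.538, 0.006], [0.538, -0.843, -0.002], [0.004, 0.005, -1.0]]
ft_force: [0.0, -0.5, 0.5]
grip_width: -0.0001
```

```bash
python3 -c "
from h import *
delta([.557,-.1,.160],-11.7)
save('wrist','w6.png'); save('scene','s6.png')"
python3 m2.py wrist:w6.png scene:s6.png
```

```text
t 10.35 pos [ 0.5912 -0.0469  0.1888] yaw 32.56 tilt [ 0.004  0.005 -1.   ] F [ 0.02 -0.54  0.52] w -0.0001 q [-16.   27.8  71.6  -0.   80.2  41.5]
units [-1.439  0.656  0.716] turn z units 5.149
wrist red 965 dots 2
  s -25 mm: lug lateral -3.9..4.8 mid 0.4 mm
  s -20 mm: lug lateral -4.4..4.9 mid 0.2 mm
  s -15 mm: lug lateral -4.5..4.7 mid 0.1 mm
  s -10 mm: lug lateral -4.4..4.8 mid 0.2 mm
  s -5 mm: lug lateral -4.2..5.0 mid 0.4 mm
  s 0 mm: lug lateral -4.0..4.7 mid 0.4 mm
  s 5 mm: lug lateral -4.3..4.9 mid 0.3 mm
  s 10 mm: lug lateral -4.2..5.0 mid 0.4 mm
  s 15 mm: lug lateral -4.0..5.2 mid 0.6 mm
  s 20 mm: lug lateral -3.9..5.2 mid 0.7 mm
  s 25 mm: lug lateral -3.7..5.4 mid 0.8 mm
  s 30 mm: lug lateral -3.6..5.0 mid 0.7 mm
  lug dir -11.46 notch dir -12.1
scene red 79 dots 2
  s -15 mm: lug lateral -4.7..0.3 mid -2.2 mm
  s -10 mm: lug lateral -4.5..0.4 mid -2.0 mm
  s -5 mm: lug lateral -4.1..0.6 mid -1.8 mm
  s 0 mm: lug lateral -3.9..0.8 mid -1.6 mm
  s 5 mm: lug lateral -3.8..2.3 mid -0.8 mm
  s 10 mm: lug lateral -2.4..7.1 mid 2.3 mm
  s 15 mm: lug lateral -2.3..6.1 mid 1.9 mm
  s 20 mm: lug lateral -3.2..6.3 mid 1.5 mm
  s 25 mm: lug lateral -1.9..6.5 mid 2.3 mm
  s 30 mm: lug lateral -1.7..6.6 mid 2.4 mm
  lug dir -6.82 notch dir -13.03
```

View pics/w6.png

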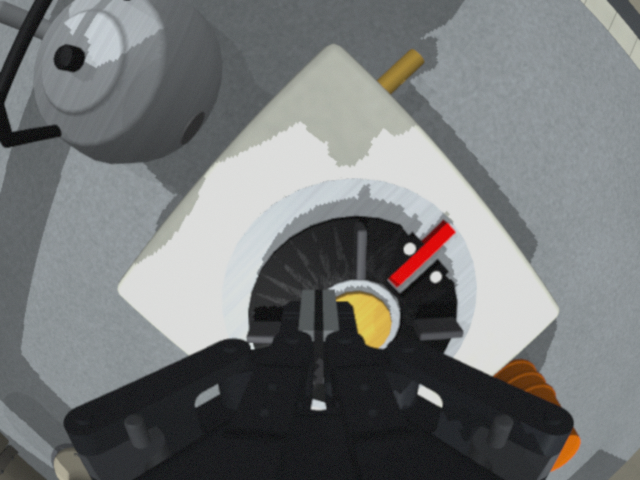

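The wrist view shows the lug running midway between the white dots at (409,249) and (436,277). The offset is 0.4 mm and 0.6°. Next I'll go above the centre, open and turn.

{"name": "jog_arm", "arguments": {"plan": [[[-0.7,0.3,0,0,0,0],[-0.7,0.35,0,0,0,0],[0,0,0,0,0,0.85],[0,0,0,0,0,0.85],[0,0,0,0,0,0.85],[0,0,0,0,0,0.85],[0,0,0,0,0,0.85],[0,0,0,0,0,0.85],[0,0,0,0,0,0],[0,0,0,0,0,0]]], "grip": 1}}

```text
time_s: 11.45
position: [0.5565, -0.0988, 0.1845]
tool_rot: [[0.981, -0.193, -0.001], [-0.193, -0.981, 0.001], [-0.002, -0.0, -1.0]]
ft_force: [-0.0, -0.4, -0.2]
grip_width: 0.0857
```

```bash
python3 -c "
from h import *
delta([.557,-.1,.115],-11.7)
save('wrist','w7.png')"
```

```text
t 11.45 pos [ 0.5565 -0.0988  0.1845] yaw -11.1 tilt [-0.002 -0.    -1.   ] F [-0.05 -0.45 -0.23] w 0.0857 q [-22.1  25.5  76.4  -0.   78.2  79. ]
units [0.02  0.029 1.738] turn z units 0.07
```

View pics/w7.png

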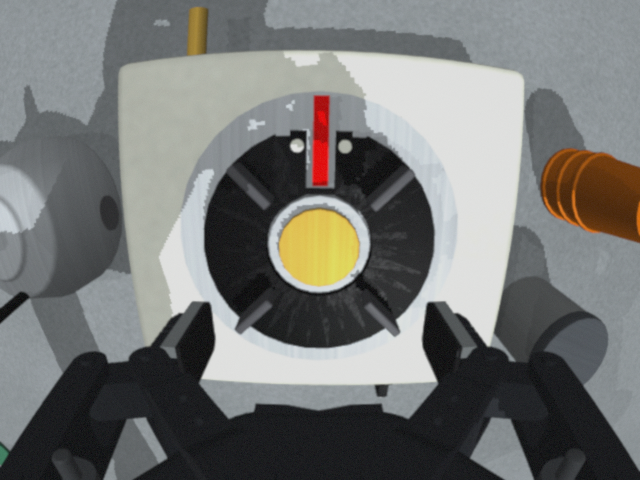

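This view, with the gripper open, shows the lug (x≈320) centred between the dots at x=297 and 345. The open fingers straddle the burner. I'll descend.

{"name": "jog_arm", "arguments": {"plan": [[[0.02,0.03,0.3,0,0,0.07],[0,0,0.4,0,0,0],[0,0,0.4,0,0,0],[0,0,0.4,0,0,0],[0,0,0.3,0,0,0],[0,0,0,0,0,0]]]}}

```text
time_s: 12.1
position: [0.5566, -0.1, 0.1113]
tool_rot: [[0.979, -0.206, -0.003], [-0.206, -0.979, 0.001], [-0.004, -0.001, -1.0]]
ft_force: [0.2, 0.1, -0.2]
grip_width: 0.0854
```

```bash
python3 -c "
from h import *
delta([.557,-.1,.1],-11.7)
save('wrist','w8.png');save('scene','s8.png')
im=cv2.imread('pics/s8.png')[150:320,170:400]; cv2.imwrite('pics/s8c.png',cv2.resize(im,None,fx=3.3,fy=3.3))"
```

```text
t 12.1 pos [ 0.5566 -0.1     0.1113] yaw -11.88 tilt [-0.004 -0.001 -1.   ] F [ 0.24  0.07 -0.2 ] w 0.0854 q [-22.2  29.9  82.1  -0.   68.2  79.7]
units [ 0.011 -0.002  0.282] turn z units -0.021
```

View pics/w8.png

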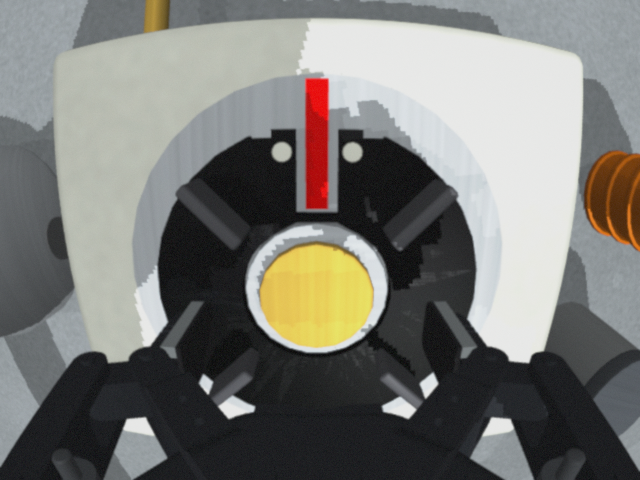

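View pics/s8c.png

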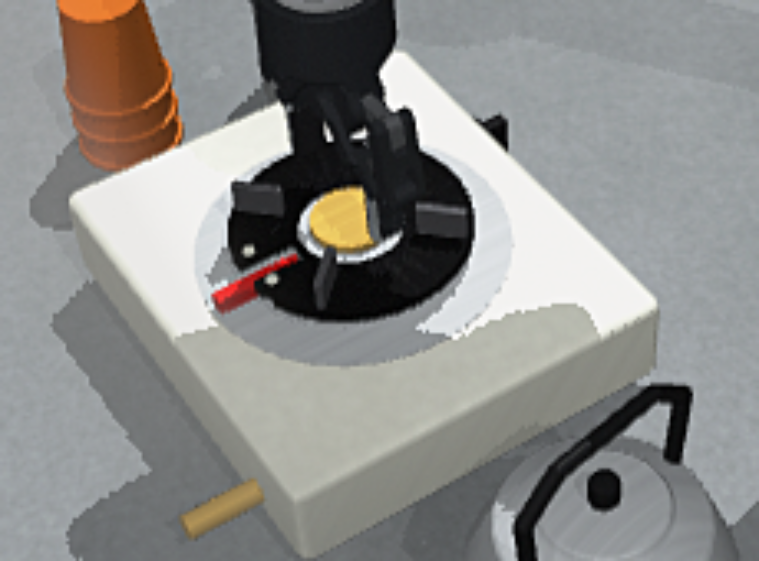

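{"name": "jog_arm", "arguments": {"plan": [[[0,0,0.1,0,0,0],[0,0,0.1,0,0,0],[0,0,0.1,0,0,0],[0,0,0.1,0,0,0],[0,0,0.05,0,0,0],[0,0,0,0,0,0]]]}}

```text
time_s: 12.8
position: [0.5573, -0.1003, 0.095]
tool_rot: [[0.979, -0.206, -0.001], [-0.206, -0.979, 0.0], [-0.001, -0.0, -1.0]]
ft_force: [0.4, 0.6, 0.4]
grip_width: 0.0853
```

{"name": "jog_arm", "arguments": {"plan": [[[0,0,0.05,0,0,0],[0,0,0.05,0,0,0],[0,0,0,0,0,0]]]}}

```text
time_s: 13.1
position: [0.5573, -0.1003, 0.0911]
tool_rot: [[0.979, -0.206, -0.0], [-0.206, -0.979, 0.0], [-0.0, -0.0, -1.0]]
ft_force: [-0.6, 0.0, 0.2]
grip_width: 0.0853
```

{"name": "jog_arm", "arguments": {"plan": [[[0,0,0.05,0,0,0],[0,0,0.03,0,0,0],[0,0,0,0,0,0]]]}}

```text
time_s: 13.4
position: [0.5574, -0.1003, 0.0879]
tool_rot: [[0.978, -0.206, -0.0], [-0.206, -0.978, 0.0], [-0.0, -0.0, -1.0]]
ft_force: [0.4, 0.5, 0.4]
grip_width: 0.085
```

Contact should come at about z=0.087, because the open pads stand 13 mm farther back.

{"name": "jog_arm", "arguments": {"plan": [[[0,0,0.03,0,0,0],[0,0,0.03,0,0,0],[0,0,0,0,0,0]]]}}

```text
time_s: 13.7
position: [0.5575, -0.1003, 0.086]
tool_rot: [[0.979, -0.206, 0.0], [-0.206, -0.979, -0.0], [0.0, 0.0, -1.0]]
ft_force: [-0.5, 1.0, 3.3]
grip_width: 0.0852
```

{"name": "jog_arm", "arguments": {"plan": [[[0,0,0.04,0,0,0],[0,0,0.02,0,0,0],[0,0,0,0,0,0]]]}}

```text
time_s: 14.0
position: [0.5575, -0.1003, 0.0837]
tool_rot: [[0.979, -0.206, 0.0], [-0.206, -0.979, -0.0], [0.001, 0.0, -1.0]]
ft_force: [-1.0, 1.0, 4.2]
grip_width: 0.0853
```

{"name": "jog_arm", "arguments": {"plan": [[[0,0,0.04,0,0,0],[0,0,0.04,0,0,0],[0,0,0,0,0,0]]]}}

```text
time_s: 14.3
position: [0.5575, -0.1003, 0.0803]
tool_rot: [[0.979, -0.206, 0.0], [-0.206, -0.979, -0.0], [0.0, 0.0, -1.0]]
ft_force: [-1.2, 1.1, 3.9]
grip_width: 0.0856
```

{"name": "jog_arm", "arguments": {"plan": [[[0,0,0.04,0,0,0],[0,0,0.02,0,0,0],[0,0,0,0,0,0]]]}}

```text
time_s: 14.6
position: [0.5576, -0.1003, 0.0787]
tool_rot: [[0.979, -0.206, 0.001], [-0.206, -0.979, -0.001], [0.001, 0.0, -1.0]]
ft_force: [-3.6, 1.8, 11.8]
grip_width: 0.0855
```

Force is rising at z=0.0787, so it has reached the bottom stop after about 8 mm. I'll press slightly more to seat it fully.

{"name": "jog_arm", "arguments": {"plan": [[[0,0,0.02,0,0,0],[0,0,0,0,0,0]]]}}

```text
time_s: 14.8
position: [0.5577, -0.1004, 0.0787]
tool_rot: [[0.979, -0.206, 0.002], [-0.206, -0.979, -0.001], [0.002, 0.0, -1.0]]
ft_force: [-6.1, 1.0, 18.4]
grip_width: 0.0853
```

{"name": "jog_arm", "arguments": {"plan": [[[0,0,0.02,0,0,0],[0,0,0,0,0,0],[0,0,0,0,0,0]]]}}

```text
time_s: 15.1
position: [0.5577, -0.1004, 0.0786]
tool_rot: [[0.979, -0.206, 0.002], [-0.206, -0.979, -0.001], [0.002, 0.001, -1.0]]
ft_force: [-7.7, 2.3, 23.9]
grip_width: 0.0856
```

It no longer moves at 24 N, so it is seated. I'll retract straight up.

{"name": "jog_arm", "arguments": {"plan": [[[0,0,-0.1,0,0,0],[0,0,-0.1,0,0,0],[0,0,-0.3,0,0,0],[0,0,-0.5,0,0,0],[0,0,-0.6,0,0,0],[0,0,-0.6,0,0,0],[0,0,-0.6,0,0,0],[0,0,0,0,0,0],[0,0,0,0,0,0]]]}}

```text
time_s: 16.0
position: [0.5574, -0.1003, 0.1882]
tool_rot: [[0.979, -0.206, 0.0], [-0.206, -0.979, -0.0], [0.0, 0.0, -1.0]]
ft_force: [-0.6, -0.6, -0.9]
grip_width: 0.0856
```

```bash
python3 -c "
from h import *
delta([.557,-.1,.1],-11.7)
save('wrist','w9.png');save('scene','s9.png')
im=cv2.imread('pics/s9.png')[150:320,170:400]; cv2.imwrite('pics/s9c.png',cv2.resize(im,None,fx=3.3,fy=3.3))"
python3 m2.py wrist:w9.png:.092
python3 - <<'E'
from m import *
c,R,t=pose('wrist'); 
for n in ['w7','w9']:
    d=np.load('pics/%s_d.npy'%n); print(n,[d[y,x].round(4) for x,y in [(320,140),(270,170),(370,170),(400,240),(235,240),(320,245)]], d.shape)
E
```

```text
t 16.0 pos [ 0.5574 -0.1003  0.1882] yaw -11.9 tilt [ 0.  0. -1.] F [-0.65 -0.63 -0.9 ] w 0.0856 q [-22.2  25.4  75.9  -0.   78.7  79.7]
units [-0.011 -0.005  2.206] turn z units -0.023
wrist red 870 dots 2
  s -25 mm: lug lateral -4.6..5.0 mid 0.2 mm
  s -20 mm: lug lateral -4.6..4.4 mid -0.1 mm
  s -15 mm: lug lateral -3.9..4.4 mid 0.2 mm
  s -10 mm: lug lateral -3.9..4.4 mid 0.3 mm
  s -5 mm: lug lateral -4.4..4.4 mid -0.0 mm
  s 0 mm: lug lateral -4.4..4.4 mid 0.0 mm
  s 5 mm: lug lateral -3.8..4.5 mid 0.3 mm
  s 10 mm: lug lateral 3.2..4.5 mid 3.8 mm
  s 15 mm: lug lateral -3.7..2.0 mid -0.8 mm
  s 20 mm: lug lateral -4.3..3.3 mid -0.5 mm
  s 25 mm: lug lateral -3.6..3.9 mid 0.1 mm
  lug dir -12.44 notch dir -12.25
w7 [np.float32(0.228), np.float32(0.224), np.float32(0.2235), np.float32(0.2367), np.float32(0.2365), np.float32(0.2322)] (480, 640)
w9 [np.float32(0.2315), np.float32(0.2348), np.float32(0.2356), np.float32(0.248), np.float32(0.248), np.float32(0.2363)] (480, 640)
```

View pics/w9.png

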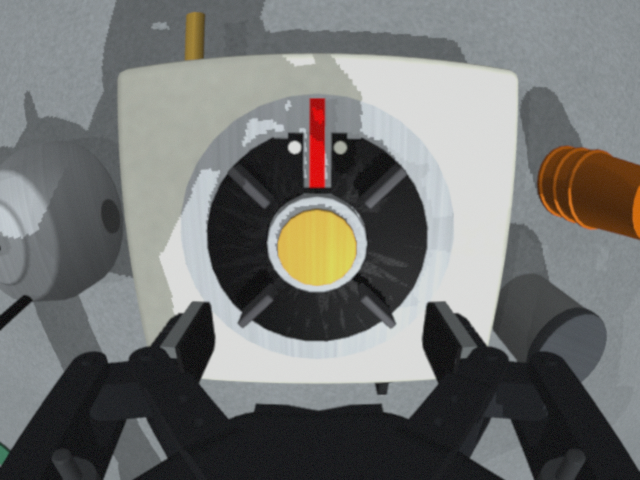

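View pics/s9c.png

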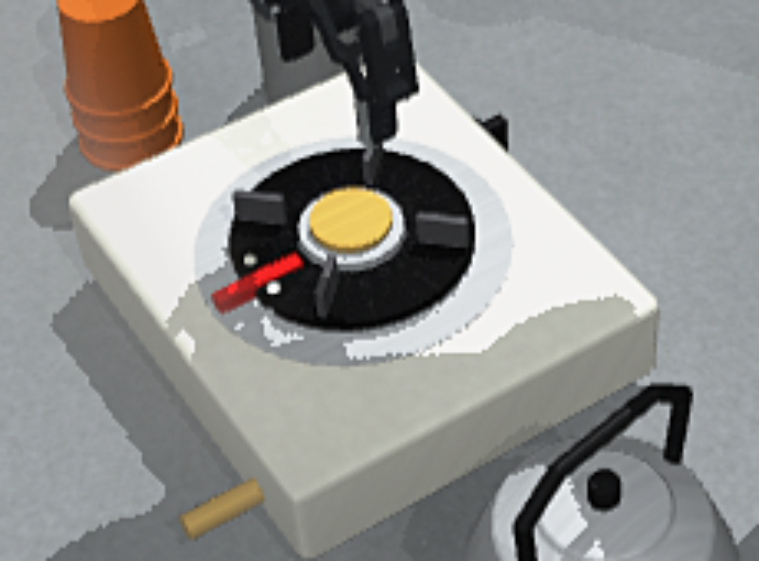

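{"name": "jog_arm", "arguments": {"plan": [[[0,0,-0.6,0,0,0],[0,0,-0.6,0,0,0],[0,0,-0.6,0,0,0],[0,0,0,0,0,0],[0,0,0,0,0,0],[0,0,0,0,0,0]]]}}

```text
time_s: 16.7
position: [0.557, -0.1001, 0.2584]
tool_rot: [[0.978, -0.206, -0.003], [-0.206, -0.978, 0.001], [-0.003, -0.001, -1.0]]
ft_force: [0.2, 0.5, -0.3]
grip_width: 0.0853
```

Run:
```python
from h import *
from scipy import ndimage as N
im,d=save('wrist','w10.png'); save('top','t10.png')
# height profile from depth: fisheye -> z along axis given
c,R,t=pose('wrist')
def Z(u,v):
    x=(u-c['cx'])/c['fx'];y=(v-c['cy'])/c['fy'];r=np.hypot(x,y)+1e-9; z=float(d[int(v),int(u)]); p=np.array([np.tan(r)*x/r*z,np.tan(r)*y/r*z,z]); return R.T@(p-t)
P=np.array([Z(u,v) for v in range(60,330,3) for u in range(180,470,3) if d[v,u]>0]); q=P[:,:2]-np.array([.557,-.1]); rr=np.hypot(*q.T); a=np.degrees(np.arctan2(q[:,1],q[:,0]))+12
print('cap z',np.median(P[rr<.02,2]))
for k in (-90,0,90,180):
    m=(rr>.05)&(rr<.07)&(abs((a-k+180)%360-180)<15)
    if m.sum(): print(k,'z',np.median(P[m,2]).round(4),m.sum())
```

```text
cap z 0.1038862481639086
-90 z 0.091 106
0 z 0.0902 103
90 z 0.0911 91
180 z 0.0908 79
```

View pics/w10.png

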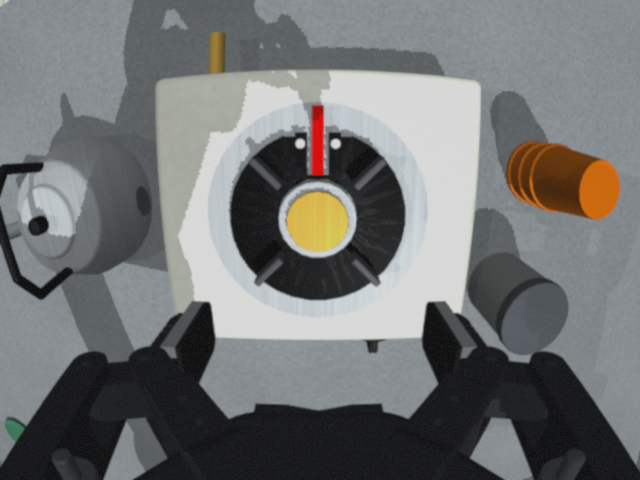

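The plate top is 13 mm below the cap all round, as expected when home (105 − 92). The lug at (317,140) lies midway between the dots at (300,144) and (336,144). The kettle, cups and tin are still standing where they were. I'm handing it in.

```bash
python3 -c "
from rig import close_job
print(close_job())"
```

```text
the job is handed in; nothing more can be done
None
```

The pan support is turned into place and pressed fully home, and the job is handed in; it took about 17 s of the 51 s allowed. I pushed one rib with the shut fingertip, about 180° clockwise. I then pressed the support straight down with the open fingers on either side of the burner, until it stopped moving at about 24 N, and took the hand clear.

- **Centring:** in the last wrist-camera measurement, after pressing, the lug was within about 0.3 mm and 0.2° of the notch centre where the reading was clear. In shadow past the rim the readings scattered more.
- **Depth:** depth readings put the plate top about 13 mm below the burner cap all round, as it should be when home. The finger also moved about 8 mm from first contact to the stop.
- **Bystanders:** the kettle, cups and tin look unmoved in the last picture, and the hand touches nothing.
- **Disagreement:** the scene camera put the lug up to 2 mm off the notch centre before pressing. Its slanted view takes in the lug's sides and the plate hides part of the lug, so I went by the wrist camera.

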